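Shut the shielded test box

TASK

Push the door of the taller box, the shielded test box, fully shut so that it snaps home on its catch and stays there by itself. Leave the door of the lower parts cupboard standing open as it is, and leave both doors untouched at the end.

Things in the scene. Friction and masses are not known exactly. Their poses are not given: they have to be found in the camera images.
- test_door (a joint): Door of the taller box: grey steel panel 170 mm wide, 12 thick, upright hinge at its edge nearer the robot. rad: 0 shut, grows opening, starts at 0.5 to 1.0. Stays where left, under 1 N moves it; from 0.11 a spring ball catch inside resists (4 N at the free edge); past 0.04 it pulls the door to 0 and holds. Pull knob: 30 mm from the free edge, 71 mm up, stands 20 mm off; face above bare.
- test_door_hinge (a point): Point on the test box door's hinge axis, level with the door's top (169 mm above the bench), in its inner face. Turns with the door: x points from outer to inner face (the way to push), -y from hinge to free edge, z up. Seen from above the door shuts anticlockwise. The bare metal box behind is fixed, 160 mm deep, 170 wide, 170 tall, with two brass ports 12 mm high on its roof.
- test_door_edge (a point): Top corner of the test box door at its free edge, on the outer face: 170 mm from the hinge axis along the door and 12 mm out from the inner face, 169 mm above the bench. Moves with the door; axes as for the hinge point.
- parts_door_edge (a point): Top outer free corner of the other door, to be left alone: on the lower parts cupboard, a like metal box fixed left or right of the test box, facing much the same way, 120 mm deep, 150 wide, 105 tall. This door is 150 mm wide, 12 thick, its top 104 mm above the bench, and stands 0.5 to 0.9 rad open. -y axis: from hinge to free edge; x: from outer to inner face.

How it is judged:
By the outcome, as a careful person would: the job done as asked, in the order asked, and still so for the second after the job is handed in, with the robot touching nothing.
It also fails if it takes over 32 s, if anything falls off the work surface, if the arm or the gripper's body presses on something with over 40 N, if the wrist force passes 120 N, or if a joint passes its speed limit or range.

ROBOT

A 7-joint arm with a two-finger parallel gripper is mounted at the origin on the work surface. World frame = base frame: x ahead of the robot, y to its left, z up, the work surface at z = 0. Lengths are in m, angles in rad, forces in N, time in s.
With the tool pointing down it reaches from about 0.425 to 0.925 m from the base axis. Payload 6.8 kg.
Tool frame: the origin (TCP) lies on the centre line of the jaws, within the pads' length; the fingertips stand 14 mm ahead of it and the grasp point (between the pads) lies 5 mm behind it; y points along the fingers, x is the direction in which the jaws open and shut, and the axes are right-handed (so a half turn about y gives the same grasp; the last joint's range is limited). The gripper opens to 85 mm and grips with 20 to 120 N. Pads are 22 mm wide; open, the fingers measure 114 mm over their backs; the gripper's body (76 mm by 85 mm) begins 54 mm behind the grasp point. The pads swing forward as they close: fully open they stand 13 mm farther back than shut.
Start: joints at [-1.281, 0.477, 0.022, 1.555, -0.011, 1.109, -0.083], TCP at [0.261, 0.622, 0.216] pointing down, gripper open.
Joint ranges: [-2.96, 2.96], [-0.34, 2.1], [-1.41, 1.46], [0.24, 2.44], [-1.37, 4.51], [0.17, 1.92], [-2.96, 2.96]. Speed limits (rad/s): [2.39, 2.39, 3.14, 3.14, 3.14, 3.14, 3.14].

INTERFACE

Orientations are given as a rotation vector (axis times angle).
In Python, from station import sensors, imaging, ticket gives the robot as it stands.
- The arm moves only by the shell command python3 -m jog 'ROWS'. ROWS is JSON, a list of rows, each a list of 5 numbers: the shift along the tool's x, y, z in mm, then the turn about the tool's y in degrees, then the opening, from 0 (shut) to 1 (fully open). In form: [[x, y, z, twist, fingers], ...]. A call has 1 to 8 rows; each row shifts and turns the pose as measured when the row begins, along the tool's axes as they then stand; what a row does not reach is not made up. A row lasts 1/12 s, in which the tool goes at most 41.7 mm and 7.16 degrees, less where a joint would pass 70% of its speed; a pose out of reach is approached as far as the arm can. A call is refused whole if a number of a shift passes 41.7 or a number of a turn 7.16, either way. A call with a gripper value outside its range is refused whole. The fingers move at their own pace and stop on an object; the grip force is fixed at half the most. Time passes only in rows, so rows that do not move let the fingers close. It gives the time, the measured TCP pose, the force and the opening at its end, in the units of the state.
- sensors.read_state(): the state, without advancing time (a new reading comes with each control period).
- imaging.snapshot(name): name is "side" or "top" or "wrist"; returns a dict with "pixels" (400x640x3 uint8, red, green, blue), "range_z" (400x640 float32, m along the optical axis (not along the pixel's ray), 0 where there is no reading), "fx", "fy", "cx", "cy" (pixels), "position" and "attitude" of the camera in the world. Camera axes: x right, y down, z forward; pixel columns grow to the right and rows downward; lengths in m; the calibration is good to about 2 mm. A picture is of the moment at which its call begins.
- ticket.job_done(): hands the job in, once; it reports no verdict.
The state is a dict: "clock": time; "q": joint angles; "qd": joint speeds; "effort": joint torques, N m; "tcp_pos": TCP position; "ee_rot": TCP orientation; "ft_force": force on the tool from outside, world axes, zero at the start; "moment": the same for the moment, N m; "opening": finger opening in m.
Only numpy, scipy, OpenCV 4.12 (cv2) and the standard library are available. Lean on these libraries where they do the work, as an engineer would, in place of code of your own. Each camera call takes 0.05 s, during which the arm holds its last target.

## Working session

There is one attempt and no reset: what is moved stays moved. The work goes in short steps, Python scripts to look and compute and a shell command to move; the robot and the scene stay as the last step left them, time stands still between calls to the robot, and variables do not carry over. Pictures are saved under pics/ and viewed, and the job is handed in when it is done.

```bash
mkdir -p pics; python3 - <<'E'
from station import sensors, imaging
import cv2,numpy as np
s=sensors.read_state();print({k:np.round(v,3).tolist() for k,v in s.items()})
for n in("top","side"):
    d=imaging.snapshot(n);cv2.imwrite(f"pics/{n}0.png",d["pixels"][:,:,::-1]);np.savez(f"{n}0.npz",**d)
    print(n,d["fx"],d["cx"],d["cy"],d["position"],d["attitude"])
E
```

```text
{'clock': 0.0, 'q': [-1.281, 0.478, 0.022, 1.556, -0.012, 1.109, -0.083], 'qd': [0.001, -0.0, 0.0, -0.0, 0.0, -0.0, -0.0], 'effort': [-0.001, -59.645, 1.608, -28.119, 0.013, 0.01, 0.0], 'tcp_pos': [0.261, 0.622, 0.215], 'ee_rot': [-1.373, -0.91, 0.913], 'ft_force': [-0.184, 0.351, 0.168], 'moment': [-0.029, 0.013, -0.014], 'opening': 0.085}
top 485.6538028543106 319.4366361909884 201.4759916835979 [ 0.48275167 -0.02154866  1.10679623] [-2.15489791  2.1901309  -0.08360063]
side 388.8460507506785 321.6610989664671 194.2095584578383 [0.21712369 0.2886814  0.6809412 ] [-1.08809821  2.51262112 -0.89858777]
```

View pics/top0.png

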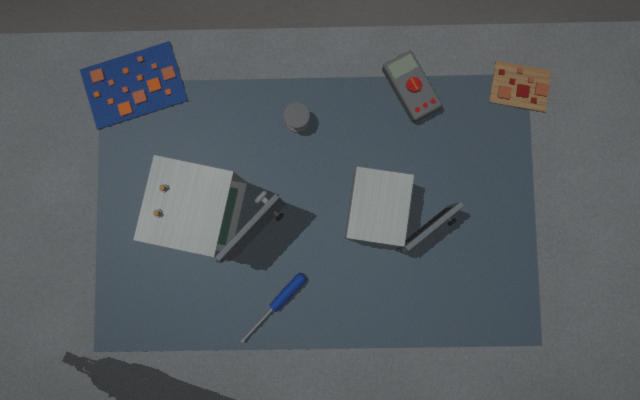

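View pics/side0.png

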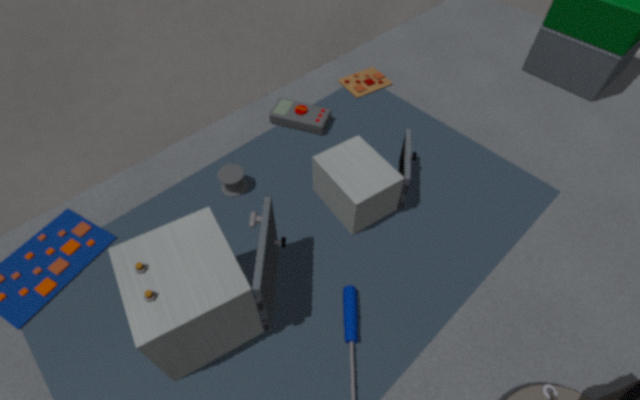

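The top view shows the test box on the left, with its brass ports at (163,188) and (156,213). Its door top runs from the hinge at about (219,260) to the free edge at about (277,197). The parts cupboard is on the right, with its door from (405,248) to (462,205). Next I'll measure these.

```bash
cat > h.py <<'E'
import numpy as np,cv2
from scipy.spatial.transform import Rotation as R
def ray(d,u,v,z):
    r=R.from_rotvec(d["attitude"]).apply([(u-d["cx"])/d["fx"],(v-d["cy"])/d["fy"],1.]);p=np.array(d["position"])
    return p+r*(z-p[2])/r[2]
def cloud(d):
    Z=d["range_z"];v,u=np.mgrid[:400,:640]
    P=np.stack([(u-d["cx"])/d["fx"]*Z,(v-d["cy"])/d["fy"]*Z,Z],-1)
    return R.from_rotvec(d["attitude"]).apply(P.reshape(-1,3)).reshape(400,640,3)+d["position"]
E
python3 - <<'E'
from h import *
d=dict(np.load("top0.npz"));C=cloud(d);z=C[...,2]
im=d["pixels"][:,:,::-1]
for (n,z0,box) in(("test",.169,(212,185,290,270)),("parts",.104,(400,195,470,255))):
    x0,y0,x1,y1=box
    m=np.zeros((400,640),np.uint8);m[y0:y1,x0:x1]=(abs(z-z0)<.012)[y0:y1,x0:x1]&(d["range_z"]>0)[y0:y1,x0:x1]
    nn,l,st,c=cv2.connectedComponentsWithStats(m)
    print(n,st.tolist())
    for k in range(1,nn):
        if st[k,4]<30: continue
        v,u=np.nonzero(l==k)
        W=np.array([ray(d,a,b,z0)[:2] for a,b in zip(u,v)],np.float32)
        r=cv2.minAreaRect(W);print(r,cv2.boxPoints(r).round(3).tolist(),np.median(z[l==k]))
for n,(u,v) in {"hinge":(219,260),"edge":(277,197)}.items(): print(n,ray(d,u,v,.169))
for p in [(154,157),(232,172),(217,255),(136,240)]: print("box",ray(d,*p,.17).round(3))
for p in [(405,248),(462,205)]: print("parts",ray(d,*p,.104).round(3))
c=cv2.resize(im[150:280,125:325],None,fx=4,fy=4,interpolation=cv2.INTER_CUBIC);cv2.imwrite("pics/topcrop.png",np.clip(c*1.6,0,255))
s=sensors=None
from station import sensors
print(R.from_rotvec(sensors.read_state()["ee_rot"]).as_matrix().round(3))
E
```

```text
test [[0, 0, 640, 400, 254632], [212, 185, 68, 76, 1368]]
((0.5273447632789612, 0.13020887970924377), (0.1454857587814331, 0.13036298751831055), 0.1929333657026291) [[0.45399999618530273, 0.19499999284744263], [0.45500001311302185, 0.06499999761581421], [0.6000000238418579, 0.06499999761581421], [0.6000000238418579, 0.19599999487400055]] 0.1691360177524382
parts [[0, 0, 640, 400, 255120], [400, 195, 64, 58, 880]]
((0.52000492811203, -0.2428351193666458), (0.12987278401851654, 0.11760139465332031), 88.27720642089844) [[0.45899999141693115, -0.3059999942779541], [0.5770000219345093, -0.3100000023841858], [0.5809999704360962, -0.18000000715255737], [0.46299999952316284, -0.17599999904632568]] 0.10389228025500397
hinge [0.4544644  0.18165985 0.169     ]
edge [0.57425455 0.06907105 0.169     ]
box [0.657 0.309 0.17 ]
box [0.625 0.156 0.17 ]
box [0.464 0.185 0.17 ]
box [0.495 0.342 0.17 ]
parts [ 0.471 -0.187  0.104]
parts [ 0.558 -0.307  0.104]
[[ 0.387 -0.001 -0.922]
 [ 0.922 -0.002  0.387]
 [-0.002 -1.    -0.   ]][ WARN:0@0.725] global loadsave.cpp:1063 imwrite_ Unsupported depth image for selected encoder is fallbacked to CV_8U.
```

View pics/topcrop.png

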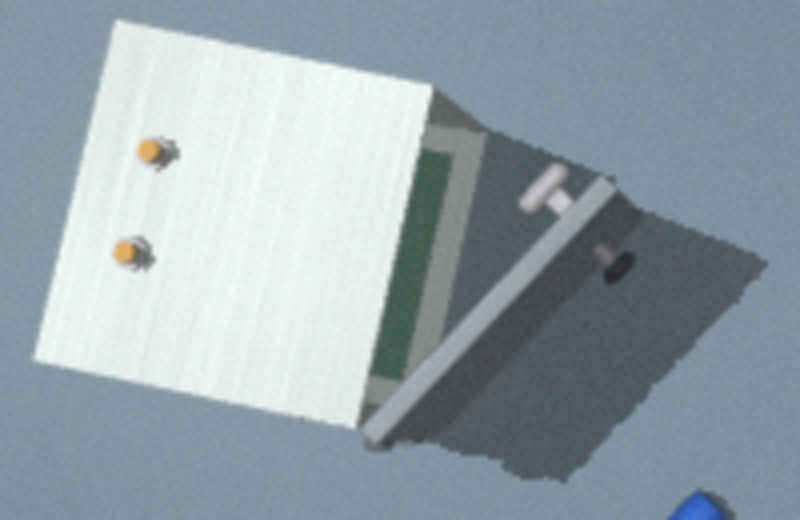

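The crop shows the door top face. At the hinge it runs from (215.4,257) inner to (221,260) outer. At the free edge it runs from (273.6,194.4) inner to (278.6,197.4) outer, with the knob at (279,216) lower down. I'll work out the geometry and the first move from these.

```bash
cat >> h.py <<'E'
def geo():
    d=dict(np.load("top0.npz"))
    H=ray(d,215.4,257,.169)[:2];E=ray(d,273.6,194.4,.169)[:2];Eo=ray(d,278.6,197.4,.169)[:2];Ho=ray(d,221,260,.169)[:2]
    return H,E,Eo,Ho
def to(st,p,rows=1):
    Rm=R.from_rotvec(st["ee_rot"]).as_matrix()
    return (Rm.T@(np.array(p)-st["tcp_pos"])*1000/rows).round(1)
def pose(st):
    Rm=R.from_rotvec(st["ee_rot"]).as_matrix()
    return st["clock"],np.round(st["tcp_pos"],4),"xang",np.degrees(np.arctan2(Rm[1,0],Rm[0,0])).round(1),"F",np.round(st["ft_force"],1)
E
python3 - <<'E'
from h import *
from station import sensors
H,E,Eo,Ho=geo();print(H,E,Eo,Ho,np.linalg.norm(E-H),np.linalg.norm(Eo-E))
a=np.arctan2(*(E-H)[::-1]);a2=np.arctan2(*(Eo-Ho)[::-1])
d=dict(np.load("top0.npz"));f0,f1=ray(d,217,255,.17),ray(d,232,172,.17);c=np.arctan2(*(f1-f0)[1::-1]);
b0,b1=ray(d,136,240,.17),ray(d,154,157,.17);c2=np.arctan2(*(b1-b0)[1::-1])
print(a,a2,"closed",c,c2)
s=sensors.read_state();print(pose(s),to(s,[.261,.622,.255]),to(s,[.5,.01,.215]))
E
```

```text
[0.46030471 0.18861094] [0.57943931 0.07563985] [0.57342233 0.06596863] [0.45440496 0.17780738] 0.16418136724504534 0.011390191876451185
-0.7588496086775496 -0.7543125490121467 closed -0.17824236067838342 -0.19934966480407676
(0.1, array([0.2613, 0.6218, 0.2149]), 'xang', np.float64(67.2), 'F', array([-0.4,  0.1,  0.7])) [  0.  -40.1   0.3] [-471.5    0.7 -457.1]
```

```bash
python3 -m jog '[[0,-20,0,-6,0],[0,-20,0,-6,0],[0,-5,0,0,0],[0,0,0,0,0]]'; python3 - <<'E'
from h import *
from station import sensors
s=sensors.read_state();print(pose(s),s["opening"],to(s,[.5,.01,.25]))
E
```

```text
clock: 0.43
tcp_pos: [0.2604, 0.6198, 0.2574]
ee_rot: [-1.295, -1.068, 1.081]
ft_force: [0.8, 0.1, -1.0]
opening: 0.0387
(0.4333, array([0.2604, 0.6198, 0.2574]), 'xang', np.float64(79.5), 'F', array([ 0.8,  0.1, -1. ])) 0.03870135487058145 [-556.1   12.  -346.3]
```

```bash
python3 -m jog '[[-30,0,-19,0,0],[-30,0,-19,0,0],[-30,0,-19,0,0],[-30,0,-19,0,0],[-30,0,-19,0,0],[-30,0,-19,0,0],[-30,0,-19,0,0],[-30,0,-19,0,0]]'; python3 -m jog '[[-30,0,-19,0,0],[-30,0,-19,0,0],[-30,0,-19,0,0],[-30,0,-19,0,0],[-30,0,-19,0,0],[-30,0,-19,0,0],[-30,0,-19,0,0],[-30,0,-19,0,0]]'; python3 - <<'E'
from h import *
from station import sensors
s=sensors.read_state();print(pose(s),s["opening"],to(s,[.5,.01,.25]))
E
```

```text
clock: 1.1
tcp_pos: [0.3594, 0.3499, 0.2485]
ee_rot: [-1.297, -1.051, 1.08]
ft_force: [1.2, -0.3, -0.8]
opening: -0.0002
clock: 1.77
tcp_pos: [0.4574, 0.067, 0.2435]
ee_rot: [-1.305, -1.024, 1.065]
ft_force: [0.4, 0.9, 0.3]
opening: 0.0001
(1.7667, array([0.4574, 0.067 , 0.2435]), 'xang', np.float64(77.3), 'F', array([0.4, 0.9, 0.3])) 9.76766408745084e-05 [-46.4  -6.5 -54. ]
```

```bash
python3 -m jog '[[-23,0,-27,-2,0],[-23,0,-27,0,0],[-4,0,-4,0,0],[0,0,0,0,0]]'; python3 - <<'E'
from h import *
from station import sensors
s=sensors.read_state();print(pose(s),s["opening"],to(s,[.51,.02,.133]))
print(R.from_rotvec(s["ee_rot"]).as_matrix().round(3))
E
```

```text
clock: 2.1
tcp_pos: [0.5043, -0.0067, 0.2405]
ee_rot: [-1.302, -1.03, 1.077]
ft_force: [-0.5, 0.9, -1.0]
opening: -0.0
(2.1, array([ 0.5043, -0.0067,  0.2405]), 'xang', np.float64(78.0), 'F', array([-0.5,  0.9, -1. ])) -2.8101579439142627e-05 [ 29.6 106.8  -1.9]
[[ 0.208 -0.021 -0.978]
 [ 0.978 -0.018  0.209]
 [-0.022 -1.     0.017]]
```

```bash
python3 -m jog '[[0,25,0,0,0],[0,25,0,0,0],[0,25,0,0,0],[0,25,0,0,0],[0,5,0,0,0],[0,0,0,0,0]]'; python3 - <<'E'
from h import *
from station import sensors,imaging
s=sensors.read_state();print(pose(s),s["opening"])
H,E,_,_=geo()
for a in(-.759,-.6,-.45,-.3,-.18):
    u=np.array([np.cos(a),np.sin(a)]);n=np.array([-u[1],u[0]])
    p=H+.14*u-(.012+.0155)*n; print(a,p.round(3),to(s,[*p,.135]))
for n in("top","side"):
    d=imaging.snapshot(n);cv2.imwrite(f"pics/{n}1.png",d["pixels"][:,:,::-1])
E
```

```text
clock: 2.6
tcp_pos: [0.4992, -0.0039, 0.1299]
ee_rot: [-1.303, -1.022, 1.069]
ft_force: [0.2, -0.7, -1.0]
opening: -0.0001
(2.6, array([ 0.4992, -0.0039,  0.1299]), 'xang', np.float64(77.4), 'F', array([ 0.2, -0.7, -1. ])) -0.00014620871858558429
-0.759 [0.543 0.072] [ 83.8  -7.3 -26. ]
-0.6 [0.56  0.087] [101.8  -7.9 -39.8]
-0.45 [0.574 0.103] [120.5  -8.5 -50. ]
-0.3 [0.586 0.121] [140.6  -9.1 -57.3]
-0.18 [0.593 0.136] [157.3  -9.5 -61. ]
```

View pics/side1.png

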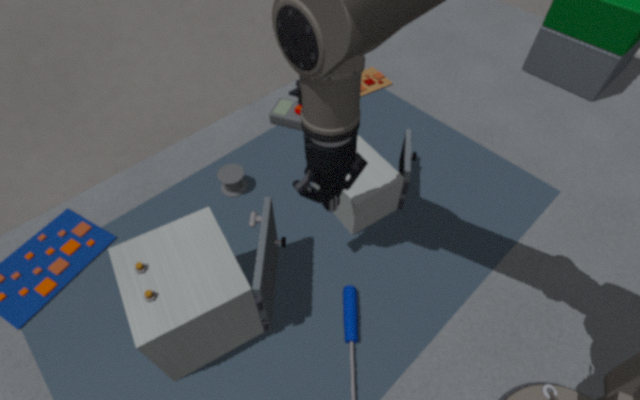

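The side view shows the gripper beside the open face of the test door, around (330,190). It is clear of the knob at (284,242) and of the cupboard. Moving in to contact.

```bash
python3 -m jog '[[17,-1,-5,0,0],[17,-1,-5,0,0],[17,-1,-5,0,0],[15,-1,-5,0,0],[12,0,-6,0,0],[0,0,0,0,0]]'; python3 - <<'E'
from h import *
from station import sensors,imaging
s=sensors.read_state();print(pose(s),s["opening"])
H,E,_,_=geo()
for a in(-.759,-.6,-.45,-.3,-.18):
    u=np.array([np.cos(a),np.sin(a)]);n=np.array([-u[1],u[0]])
    p=H+.14*u-(.012+.0155)*n; print(a,p.round(3),to(s,[*p,.133]))
d=imaging.snapshot("top");cv2.imwrite("pics/top2.png",cv2.resize(d["pixels"][120:300,120:380,::-1],None,fx=3,fy=3))
E
```

```text
clock: 3.2
tcp_pos: [0.5491, 0.0716, 0.1429]
ee_rot: [-1.311, -1.034, 1.055]
ft_force: [0.1, 0.3, 1.8]
opening: 0.0002
(3.2, array([0.5491, 0.0716, 0.1429]), 'xang', np.float64(77.2), 'F', array([0.1, 0.3, 1.8])) 0.0002061720027233448
-0.759 [0.543 0.072] [-0.5  9.9  6.1]
-0.6 [0.56  0.087] [17.5  9.6 -7.6]
-0.45 [0.574 0.103] [ 36.3   9.4 -17.8]
-0.3 [0.586 0.121] [ 56.4   9.1 -25. ]
-0.18 [0.593 0.136] [ 73.1   8.9 -28.6]
```

View pics/top2.png

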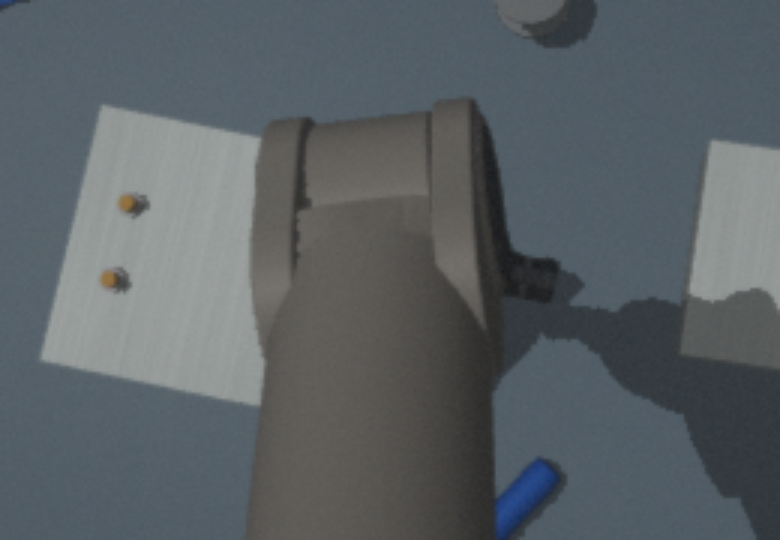

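The arm hides the door from above, so I'll track it by the TCP position and the side view. Now pushing along the arc.

```bash
python3 -m jog '[[9,3,-4,0,0],[9,3,-4,0,0],[9,3,-5,0,0],[10,1,-5,0,0],[10,1,-4,0,0],[0,0,0,0,0]]'; python3 - <<'E'
from h import *
from station import sensors,imaging
s=sensors.read_state();print(pose(s),s["opening"])
H,E,_,_=geo()
for a in(-.45,-.3,-.25,-.22,-.2,-.18):
    u=np.array([np.cos(a),np.sin(a)]);n=np.array([-u[1],u[0]])
    p=H+.14*u-(.012+.0155)*n; print(a,p.round(3),to(s,[*p,.135]))
d=imaging.snapshot("side");cv2.imwrite("pics/side3.png",d["pixels"][:,:,::-1])
E
```

```text
clock: 3.75
tcp_pos: [0.5825, 0.1121, 0.1311]
ee_rot: [-1.313, -1.029, 1.052]
ft_force: [0.3, 0.6, -0.5]
opening: 0.0001
(3.75, array([0.5825, 0.1121, 0.1311]), 'xang', np.float64(76.9), 'F', array([ 0.3,  0.6, -0.5])) 0.00012093793650493234
-0.45 [0.574 0.103] [-10.7  -3.7   5.8]
-0.3 [0.586 0.121] [ 9.4 -4.  -1.4]
-0.25 [0.589 0.127] [16.3 -4.1 -3.1]
-0.22 [0.591 0.131] [20.5 -4.2 -3.9]
-0.2 [0.592 0.134] [23.3 -4.2 -4.4]
-0.18 [0.593 0.136] [26.2 -4.2 -4.8]
```

View pics/side3.png

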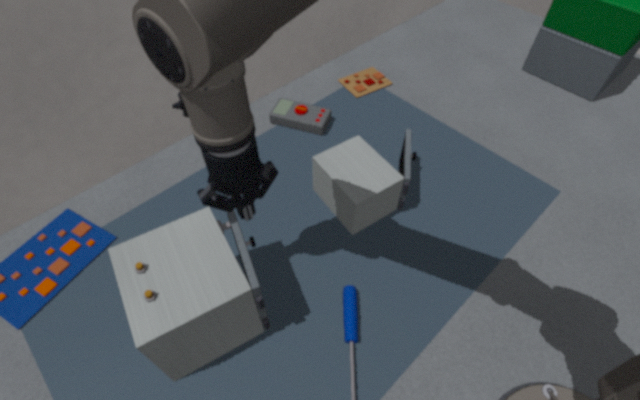

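The door has swung to about 0.2 rad open. In the image its free end is at about (232,215), and the fingers sit against it. I'll push on through the catch in small steps.

```bash
python3 -m jog '[[7,-1,-1,0,0],[6,-1,-1,0,0],[5,0,-1,0,0],[0,0,0,0,0]]'; python3 -m jog '[[4,0,-1,0,0],[0,0,0,0,0]]';python3 - <<'E'
from h import *
from station import sensors,imaging
s=sensors.read_state();print(pose(s),s["opening"])
H,E,_,_=geo()
for a in(-.25,-.22,-.2,-.18):
    u=np.array([np.cos(a),np.sin(a)]);n=np.array([-u[1],u[0]])
    p=H+.14*u-(.012+.0155)*n; print(a,p.round(3),to(s,[*p,.135]))
d=imaging.snapshot("side");cv2.imwrite("pics/side4.png",cv2.resize(d["pixels"][150:350,80:320,::-1],None,fx=3,fy=3))
E
```

```text
clock: 4.13
tcp_pos: [0.5859, 0.1206, 0.132]
ee_rot: [-1.318, -1.012, 1.059]
ft_force: [-0.1, 0.8, -0.3]
opening: -0.0001
clock: 4.3
tcp_pos: [0.586, 0.1202, 0.1318]
ee_rot: [-1.321, -1.004, 1.062]
ft_force: [-0.7, 0.8, -0.7]
opening: -0.0002
(4.3, array([0.586 , 0.1202, 0.1318]), 'xang', np.float64(76.4), 'F', array([-0.7,  0.8, -0.7])) -0.00019376473259776085
-0.25 [0.589 0.127] [ 7.6 -3.4 -1.3]
-0.22 [0.591 0.131] [11.8 -3.6 -2.1]
-0.2 [0.592 0.134] [14.6 -3.7 -2.6]
-0.18 [0.593 0.136] [17.4 -3.8 -3. ]
```

View pics/side4.png

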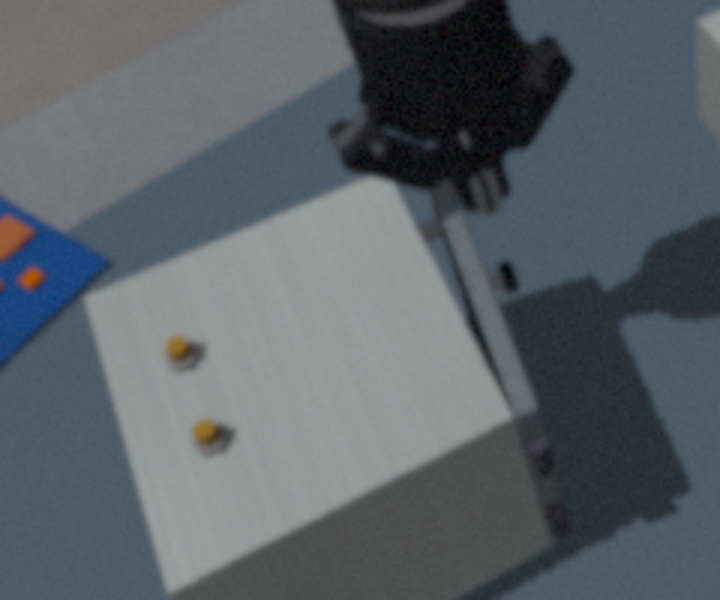

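The door is still ajar, by about 0.1 rad, and has stalled at the edge of the catch. Each row starts from the measured pose, so small steps don't build up force. I'll use larger steps.

```bash
python3 -m jog '[[11,-1,-2,0,0],[11,-1,-2,0,0]]'; python3 - <<'E'
from h import *
from station import sensors,imaging
s=sensors.read_state();print(pose(s),s["opening"],np.round(s["q"],2))
H,E,_,_=geo()
for a in(-.25,-.22,-.2,-.18):
    u=np.array([np.cos(a),np.sin(a)]);n=np.array([-u[1],u[0]])
    p=H+.14*u-(.012+.0155)*n; print(a,p.round(3),to(s,[*p,.135]))
E
```

```text
clock: 4.52
tcp_pos: [0.5907, 0.1327, 0.1319]
ee_rot: [-1.323, -0.988, 1.067]
ft_force: [-1.3, -0.9, 0.1]
opening: 0.0001
(4.5167, array([0.5907, 0.1327, 0.1319]), 'xang', np.float64(76.0), 'F', array([-1.3, -0.9,  0.1])) 6.447921991610524e-05 [-0.59  0.49  0.33  1.79 -0.16  0.93  1.14]
-0.25 [0.589 0.127] [-5.8 -2.8  0.3]
-0.22 [0.591 0.131] [-1.6 -3.  -0.5]
-0.2 [0.592 0.134] [ 1.2 -3.2 -0.9]
-0.18 [0.593 0.136] [ 4.1 -3.3 -1.3]
```

```bash
python3 -m jog '[[8,0,-1,0,0],[0,0,0,0,0]]'; python3 - <<'E'
from h import *
from station import sensors,imaging
s=sensors.read_state();print(pose(s))
d=imaging.snapshot("side");cv2.imwrite("pics/side5.png",cv2.resize(d["pixels"][150:350,80:320,::-1],None,fx=3,fy=3))
E
```

```text
clock: 4.68
tcp_pos: [0.5911, 0.1328, 0.1318]
ee_rot: [-1.328, -0.974, 1.075]
ft_force: [0.0, -0.1, -0.0]
opening: -0.0002
(4.6833, array([0.5911, 0.1328, 0.1318]), 'xang', np.float64(75.7), 'F', array([ 0. , -0.1, -0. ]))
```

View pics/side5.png

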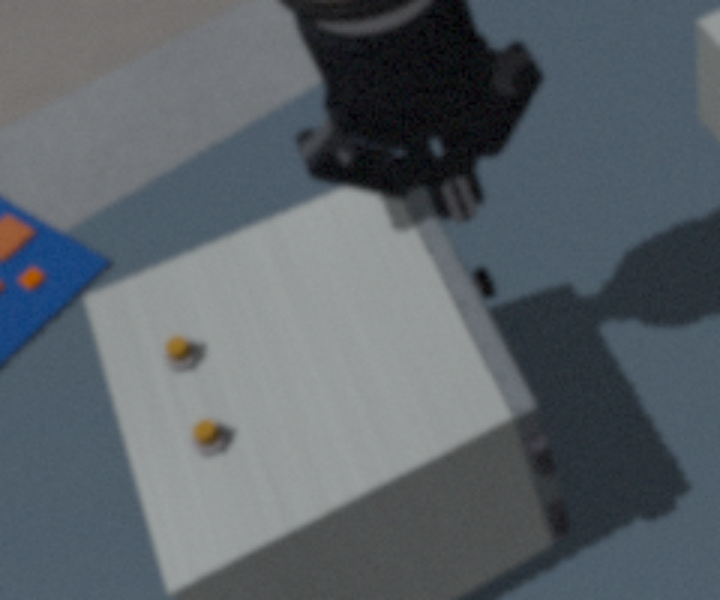

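The door top now lies flush along the box front, with no gap from (395,195) to (535,410) in the crop. I'll back off straight away from the face, raise the arm and check.

```bash
python3 -m jog '[[-12,0,2,0,0],[-20,0,2,0,0],[-25,0,2,0,0],[-25,-5,0,0,0],[0,-35,0,0,0],[0,-35,0,0,0],[0,-35,0,0,0],[0,0,0,0,0]]'; python3 -m jog '[[-38,0,0,0,0],[-38,0,0,0,0],[-38,0,0,0,0],[-38,0,0,0,0],[-38,0,0,0,0],[0,0,0,0,0]]'; python3 - <<'E'
from h import *
from station import sensors,imaging
s=sensors.read_state();print(pose(s))
for n in("top","side"):
    d=imaging.snapshot(n);np.savez(n+"6.npz",**d)
    c=d["pixels"][120:300,120:480,::-1] if n=="top" else d["pixels"][100:350,80:440,::-1]
    cv2.imwrite(f"pics/{n}6.png",cv2.resize(c,None,fx=2.2,fy=2.2))
E
```

```text
clock: 5.4
tcp_pos: [0.5649, 0.0531, 0.2488]
ee_rot: [-1.324, -0.979, 1.07]
ft_force: [1.4, 0.4, -0.7]
opening: -0.0001
clock: 5.9
tcp_pos: [0.5169, -0.1385, 0.2608]
ee_rot: [-1.326, -1.0, 1.062]
ft_force: [-0.3, -1.4, 0.4]
opening: 0.0001
(5.9, array([ 0.5169, -0.1385,  0.2608]), 'xang', np.float64(76.2), 'F', array([-0.3, -1.4,  0.4]))
```

View pics/top6.png

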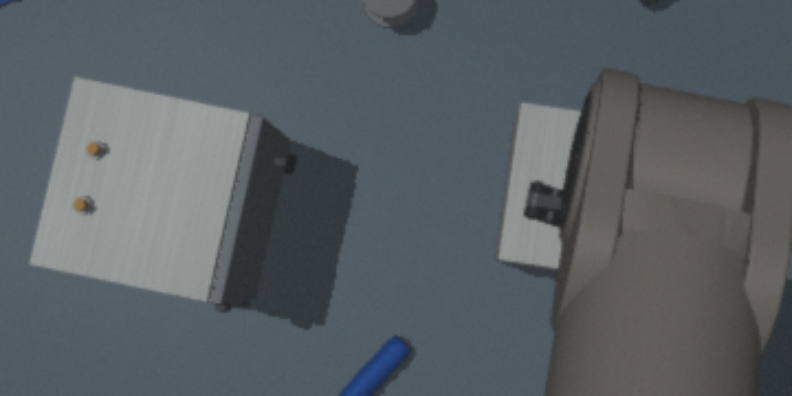

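View pics/side6.png

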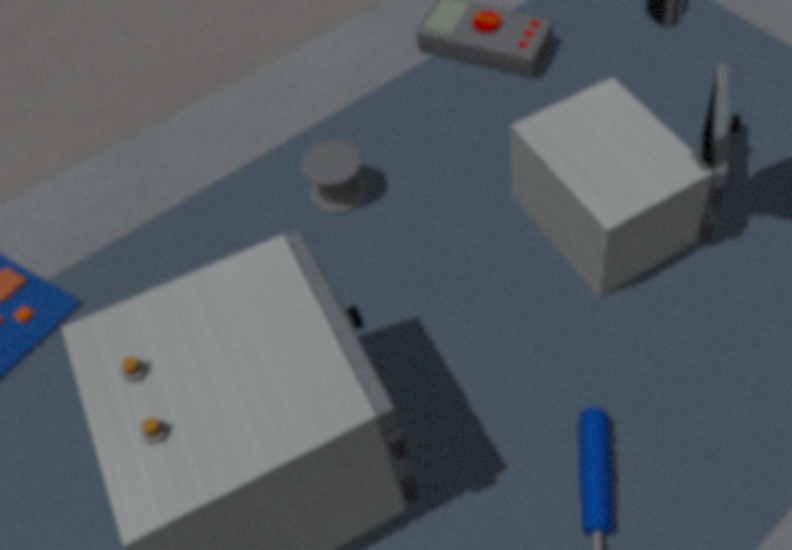

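Top view: the door strip, from (261,118) to (222,303), is parallel to the box front edge, from (248,113) to (208,300), with no gap. In the side view the cupboard door is still open at (715,110). I'll wait a moment and compare numerically.

```bash
python3 -m jog '[[0,0,0,0,0],[0,0,0,0,0],[0,0,0,0,0],[0,0,0,0,0],[0,0,0,0,0],[0,0,0,0,0],[0,0,0,0,0],[0,0,0,0,0]]'; python3 - <<'E'
from h import *
from station import sensors,imaging
s=sensors.read_state();print(pose(s))
a=dict(np.load("top6.npz"));d=imaging.snapshot("top");C=cloud(d)
print("top diff at door",np.abs(a["pixels"][160:270,210:262].astype(int)-d["pixels"][160:270,210:262]).mean())
# roof + door-top footprint: a closed door gives a rectangle 170 x ~172
m=np.zeros((400,640),np.uint8);m[140:280,125:300]=((abs(C[...,2]-.169)<.01)&(d["range_z"]>0))[140:280,125:300]
v,u=np.nonzero(m);W=np.array([ray(d,x,y,.169)[:2] for x,y in zip(u,v)],np.float32)
r=cv2.minAreaRect(W);print("footprint",r,"fill",cv2.contourArea(cv2.convexHull(W))/np.prod(r[1]))
# outer edge of the door strip: rightmost px of mask per row
e=np.array([ray(d,np.nonzero(m[y])[0].max()if 0 else np.nonzero(m[y])[0].max(),y,.169)[:2] for y in range(180,250)],np.float32)
vx,vy,_,_=cv2.fitLine(e,cv2.DIST_HUBER,0,.01,.01).ravel();print("door ang",np.arctan(vy/vx))
l=np.array([ray(d,np.nonzero(m[y])[0].min(),y,.169)[:2] for y in range(165,232)],np.float32)
vx,vy,_,_=cv2.fitLine(l,cv2.DIST_HUBER,0,.01,.01).ravel();print("box back ang",np.arctan(vy/vx))
b=dict(np.load("side0.npz"));g=imaging.snapshot("side")
print("parts door side diff vs start",np.abs(b["pixels"][125:200,398:420].astype(int)-g["pixels"][125:200,398:420]).mean())
E
```

```text
clock: 6.67
tcp_pos: [0.5203, -0.1243, 0.2589]
ee_rot: [-1.314, -1.017, 1.072]
ft_force: [-0.5, -0.2, 0.2]
opening: 0.0001
(6.6667, array([ 0.5203, -0.1243,  0.2589]), 'xang', np.float64(77.2), 'F', array([-0.5, -0.2,  0.2]))
top diff at door 1.6695221445221444
footprint ((0.5597578883171082, 0.2441352903842926), (0.17557308077812195, 0.1701098531484604), 77.24773406982422) fill 0.9962277832417727
door ang -0.22298574
box back ang -0.22208935
parts door side diff vs start 6.703434343434344
```

The door is parallel to the box back within 0.001 rad, and the outline is a full rectangle. The parts-door pixel difference of 6.7 may only be the arm's shadow, so I'll check it with depth.

```bash
python3 - <<'E'
from h import *
from station import imaging
b=dict(np.load("side0.npz"));g=imaging.snapshot("side")
x=(b["range_z"]-g["range_z"])[125:200,398:420];print(np.median(abs(x)),np.percentile(abs(x),[90,98]))
for k in(b,g):
    m=(np.abs(cloud(k)[...,2]-.104)<.006)[120:200,398:425];v,u=np.nonzero(m);print(len(u),u.mean(),v.mean(),u.min(),u.max(),v.min(),v.max())
cv2.imwrite("pics/cmp.png",cv2.resize(np.hstack([b["pixels"][110:220,340:440],g["pixels"][110:220,340:440]])[:,:,::-1],None,fx=4,fy=4))
E
```

```text
0.001467824 [0.0036883  0.00565179]
352 8.525568181818182 37.78125 0 12 9 62
351 8.52991452991453 37.800569800569804 0 12 9 62
```

View pics/cmp.png

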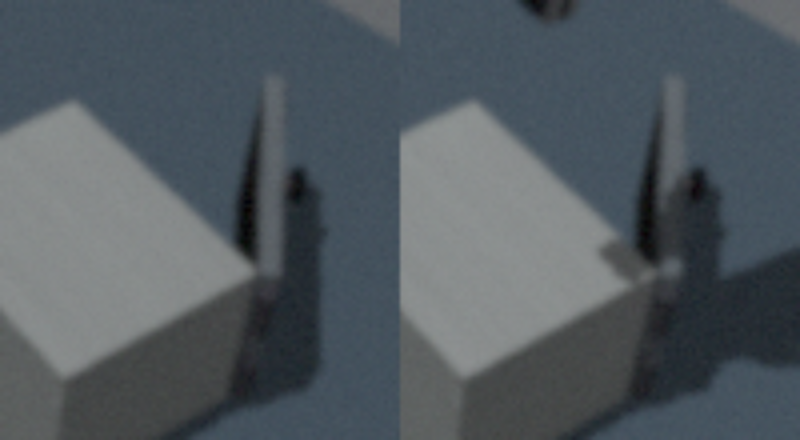

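The cupboard door is in the same place before and after: its top edge sits at (272,80) in one crop and (672,80) in the other, and only the arm's shadow differs. Handing in.

```bash
python3 -c "
from station import ticket
print(ticket.job_done())"
```

```text
the job is handed in; nothing more can be done
None
```

The test box door is shut and holding on its catch by itself. I pushed it with the closed fingertips on the bare face above the knob, then backed the arm away; it was touching nothing when I handed in at about 7 s.

- **Test door:** 0.8 s after I backed off, it lay parallel to the back of the box within 0.001 rad. Door and roof together formed one filled rectangle of 176 × 170 mm (172 × 170 expected), and the door had not moved since the earlier picture.
- **Stall at the catch:** The first small push steps stopped at about 0.1 rad open. Larger steps took the door through.
- **Parts cupboard door:** It was not touched. A colour comparison with the start picture differed there, but only from the arm's shadow. The door's top edge sits on the same pixels as at the start, within 0.02 px on average.
- **Forces:** Wrist force stayed around 2 N at every reading I took; I did not log it continuously between readings.

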